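# Close the vacuum chamber and hold the sprung valve open

## Robot

A 6-joint arm with a two-finger parallel gripper is mounted at the origin on the work surface. World frame = base frame: x ahead of the robot, y to its left, z up, the work surface at z = 0. Lengths are in mm, angles in rad, forces in N, time in s.
With the tool pointing down it reaches from about 325 to 900 mm from the base axis. Payload 6.1 kg.
Tool frame: the origin (TCP) lies at the very end of the fingers, on their centre line; the grasp point (between the pads) lies 19 mm behind it; z points along the fingers, y is the line along which they close (so a half turn about z gives the same grasp; the last joint's range is limited). The gripper opens to 87 mm and grips with 3 to 60 N. Pads are 19 mm wide; open, the fingers measure 117 mm over their backs; the gripper's body (75 mm by 190 mm) begins 51 mm behind the grasp point.
Start: joints at [-1.399, 0.22, 1.526, -0, 1.395, -0.126], TCP at [183.379, -597.485, 222.538] pointing down, gripper open.
Joint ranges: [-2.98, 2.98], [-0.91, 2.08], [0.09, 2.57], [-1.24, 4.39], [0.2, 2.65], [-2.68, 2.68]. Speed limits (rad/s): [2.57, 2.57, 3.01, 3.14, 3.14, 3.14].

## Interface

Orientations are given as [roll, pitch, yaw] about the fixed x, y, z axes, in that order (R = Rz(yaw) Ry(pitch) Rx(roll)).
In Python, from rig import manip, optics, ticket gives the robot as it stands.
- The arm moves only by the tool send_rows, never from a script. Its arguments are lists of equal length, an entry for each row: "fingers": the opening, from 0 (shut) to 1 (fully open); "xyz": the shift along the tool's x, y, z in fractions of the full range, 1 being 500 mm, a list of three; "twist": the turn, a rotation vector about the tool's x, y, z in a scale on which 1.0 is 60 degrees, a list of three. A call has 1 to 10 rows; each row is the pose to reach, as a shift and turn from the pose commanded when the call began, along the tool's axes at that moment; what a row does not reach only later rows make up. A row lasts 1/12 s, in which the tool goes at most 41.7 mm and 7.16 degrees, less where a joint would pass 70% of its speed; a pose out of reach is approached as far as the arm can. A call with a gripper value outside its range is refused whole. The fingers move at their own pace and stop on an object; "grip_force" is the grip in N (left out, the last holds). Time passes only in rows, so rows that repeat a pose let the fingers close. It gives the time, the measured TCP pose, the force, the opening and the grip force at its end, in the units of the state.
- manip.read_state(): the state, without advancing time (a new reading comes with each control period).
- optics.read_camera(name): name is "scene" or "top" or "wrist"; returns the picture (384x512x3 uint8, red, green, blue); there is no depth.
- optics.camera_info(name): a dict with "intrinsics" (3x3 intrinsics, pixels), "dist_coeffs" ([k1, k2, p1, p2, k3] as OpenCV has them; the pictures are not rectified), "eye" and "attitude" of the camera in the world. Camera axes: x right, y up, looking along -z (the intrinsics and any distortion apply to the point x, -y, -z); pixel columns grow to the right and rows downward; lengths in mm; the calibration is good to about 2 mm. A picture is of the moment at which its call begins: read the wrist's pose just before it. camera_info takes no time and is no camera call; for the wrist camera it gives the pose at the moment of the call.
- ticket.sign_off(): hands the job in; it is judged then, once.
The state is a dict: "time_s": time; "joint_positions": joint angles; "joint_vel": joint speeds; "joint_efforts": joint torques, N m; "tool_pos": TCP position; "orientation": TCP orientation; "contact_force": force on the tool from outside, world axes, zero at the start; "torque": the same for the moment, N m; "opening": finger opening in mm; "finger_force": force on a finger pad.
Only numpy, scipy, OpenCV 4.12 (cv2) and the standard library are available. Lean on these libraries where they do the work, as an engineer would, in place of code of your own. Each camera call takes 0.05 s, during which the arm holds its last target. There are 200 camera calls.

## Task

The bone is already in the vacuum pot: set the clear lid gently onto the pot so that it sits down flat all round its rim, and let go of it; only then swing the blue spring-return valve lever round from closed until it is hard against its open stop, lying along the pipe, and keep it there. The lever springs shut if it is released, so finish while still holding it at the stop with the fingers, without letting go. Keep the red vent lever shut and leave the other things on the bench where they are.

Things in the scene. Friction and masses are not known exactly. Their poses are not given: they have to be found in the camera images.
- station: fixed bench vacuum unit: grey base plate 10 mm thick, steel pot, pipes, valves, gauge, blue pump. Origin on the bench under the pot's centre; z up; -x is its front, towards the robot at yaw 0. Pot 150 mm across, 142 mm inside. Pump at x 130 to 250 mm, 156 mm high. A pipe runs from the pot to -y at 58 mm height (vacuum valve), turning to +x at y -226; gauge at x 60, y -226, 155 mm high
- pot_rim (a point): centre of the pot's open mouth, level with the top of its rim (120 mm above the bench)
- lid: loose clear acrylic lid, 172 mm across, about 0.4 kg, black gasket ring; lies on the bench to the left, step down. Origin at the centre of its underside, z up. Going up: locating step 132 mm across, bevelled, 0 to 8 mm; disc 8 to 23 mm; round black knob 28 mm across, 23 to 60 mm. Seated, the step is inside the pot's mouth (5 mm play), the origin 8 mm below pot_rim on the pot's axis
- valve_pivot (a point): on the vertical stem axis of the vacuum valve, 150 mm from the pot's axis on the station's -y side, at the mid-height of the lever's blue grip (104 mm above the bench). The line from here to pot_rim, seen from above, is the station's +y
- lever_grip (a point): on the blue lever's grip, 85 mm out from the pivot, at the middle of its width and height. The grip is a straight sleeve from 41 to 116 mm out, 18 mm wide, 16 mm high (96 to 112 mm above the bench), with free space below it down to the pipe's top at 67 mm
- valve_lever (a joint): the blue lever's angle about the vertical stem, rad: 0 closed (at the start; points to the station's -x, across the pipe), 1.571 open at its stop (points to the station's -y, over the pipe, away from the pot); grows counter-clockwise from above. A spring turns it back to closed: 0.25 N m when closed, 0.45 N m at the stop (3 to 5.5 N at the grip)
- vent_grip (a point): on the short red lever of the vent valve at the pot's +y side, 30 mm out from its pivot, 92 mm above the bench; the lever is 52 mm long and points to the station's -x when shut
- vent_lever (a joint): the red vent lever's angle, rad: 0 shut (as it starts), down to -1.571 when open; stiff, stays where it is put. To be left shut
- resin_bottle: amber bottle, 64 mm across, 150 mm high, standing on the right; origin under its centre. Leave alone
- bead_jar: small clear jar with a green cap, 52 mm across, 60 mm high, between the robot and the lid; origin under its centre. Leave alone
- calipers: steel and black digital calipers lying flat on the right, 230 mm long, 13 mm high; origin under the beam's middle, x along the beam. Leave alone
- brush: small brush lying in front of the robot, under 260 mm long and 30 mm high; origin under its middle, x along it. Leave alone
- microscope: digital microscope, 334 mm high, on its stand with a horned skull fragment on a dark mat, fixed, along the left side of the bench; origin on the bench under the microscope's tube; the mat reaches 110 mm to either side in y and from -180 to +220 mm in x, the stand's columns stand at x -240 mm
Mind the look-alikes: they are no part of the job. There is more than one size of the lid; the job needs the smaller.

How it is judged:
By the outcome, as a careful person would: the job done as asked, in the order asked, and still so for the second after the job is handed in, while the arm keeps its last pose, push and grip.
It also fails if it takes over 58 s, if anything falls off the work surface, if the arm or the gripper's body presses on something with over 40 N, if the wrist force passes 120 N, or if a joint passes its speed limit or range.

## Working session

There is one attempt and no reset: what is moved stays moved. The work goes in short steps, Python scripts to look and compute and a tool call to move; the robot and the scene stay as the last step left them, time stands still between calls to the robot, and variables do not carry over. Pictures are saved under pics/ and viewed, at most 10 in all, crops included, and the job is handed in when it is done.

Besides the shell and the picture viewer there is one more tool, called in YAML: its name, and indented under it one key for each argument. send_rows: Moves the arm, as the interface text tells. Its arguments: {"type":"object","properties":{"fingers":{"type":"array","items":{"type":"number"}},"xyz":{"type":"array","items":{"type":"array","items":{"type":"number"}}},"twist":{"type":"array","items":{"type":"array","items":{"type":"number"}}},"grip_force":{"type":"number"}},"required":["fingers","xyz","twist"]}

```bash
mkdir -p pics
cat > h.py <<'E'
import numpy as np, cv2, json
from scipy.spatial.transform import Rotation as R
from rig import manip, optics, ticket
def rot(a):
    a=np.array(a,float)
    return a if a.shape==(3,3) else R.from_euler('xyz',a).as_matrix() if a.size==3 else R.from_quat(a).as_matrix()
def ray(ci,uv,z):
    K=np.array(ci['intrinsics']);d=np.array(ci['dist_coeffs'],float)
    p=cv2.undistortPoints(np.array(uv,float).reshape(-1,1,2),K,d).reshape(-1,2)
    D=np.c_[p[:,0],-p[:,1],-np.ones(len(p))]@rot(ci['attitude']).T
    e=np.array(ci['eye']); return e+D*((z-e[2])/D[:,2])[:,None]
def proj(ci,P):
    K=np.array(ci['intrinsics']);d=np.array(ci['dist_coeffs'],float)
    c=(np.array(P,float).reshape(-1,3)-ci['eye'])@rot(ci['attitude'])
    return cv2.projectPoints(c*[1,-1,-1],np.zeros(3),np.zeros(3),K,d)[0].reshape(-1,2)
def snap(n,f):
    im=optics.read_camera(n); cv2.imwrite(f,im[:,:,::-1]); return im
E
python3 - <<'E'
from h import *
for n in('scene','top','wrist'):
    print(n,optics.camera_info(n))
a=snap('scene','pics/s0.png');b=snap('top','pics/t0.png')
cv2.imwrite('pics/t0b.png',cv2.resize(b[:,:,::-1],(800,600),interpolation=2))
cv2.imwrite('pics/s0b.png',cv2.resize(a[:,:,::-1],(800,600),interpolation=2))
print(manip.read_state())
E
```

```text
scene {'intrinsics': array([[402.26328582,   0.        , 252.7333231 ],
       [  0.        , 402.26328582, 187.55438862],
       [  0.        ,   0.        ,   1.        ]]), 'dist_coeffs': array([0.01223782, 0.        , 0.        , 0.        , 0.        ]), 'eye': array([1098.30950941,  427.14723417, 1137.90781818]), 'attitude': array([0.6254334 , 0.00246483, 2.01276322])}
top {'intrinsics': array([[499.51753235,   0.        , 262.84604381],
       [  0.        , 499.51753235, 190.51951708],
       [  0.        ,   0.        ,   1.        ]]), 'dist_coeffs': array([-0.19147322,  0.        ,  0.        ,  0.        ,  0.        ]), 'eye': array([ 164.08335547,   97.98678012, 1911.00244814]), 'attitude': array([ 0.15123426, -0.01777949, -1.56791074])}
wrist {'intrinsics': array([[298.1008474 ,   0.        , 256.19817207],
       [  0.        , 298.1008474 , 187.78583431],
       [  0.        ,   0.        ,   1.        ]]), 'dist_coeffs': array([0.02181562, 0.        , 0.        , 0.        , 0.        ]), 'eye': array([ 253.68490954, -576.21742558,  383.08223434]), 'attitude': array([-0.27407912,  0.00212443, -1.272191  ])}
{'time_s': 0.1, 'joint_positions': array([-1.39912489e+00,  2.21155910e-01,  1.52749695e+00, -6.70957893e-06,
        1.39467266e+00, -1.26109578e-01]), 'joint_vel': array([-0.00027304, -0.00249424, -0.00268308, -0.0008073 , -0.0004039 ,
        0.00125333]), 'joint_efforts': array([ 1.18014127e-04, -4.95943344e+01, -3.88520908e+01,  7.02556525e-02,
        5.15604846e-02, -5.59105138e-05]), 'tool_pos': array([ 183.26838827, -596.95044189,  221.54114586]), 'orientation': array([-3.13987272e+00, -2.11400671e-04,  2.97782015e-01]), 'contact_force': array([ 0.12401932,  0.99012561, -0.4778448 ]), 'torque': array([ 0.06956057, -0.00581445, -0.01221461]), 'finger_force': 0.0, 'opening': 86.92144562456481}
```

View pics/t0b.png

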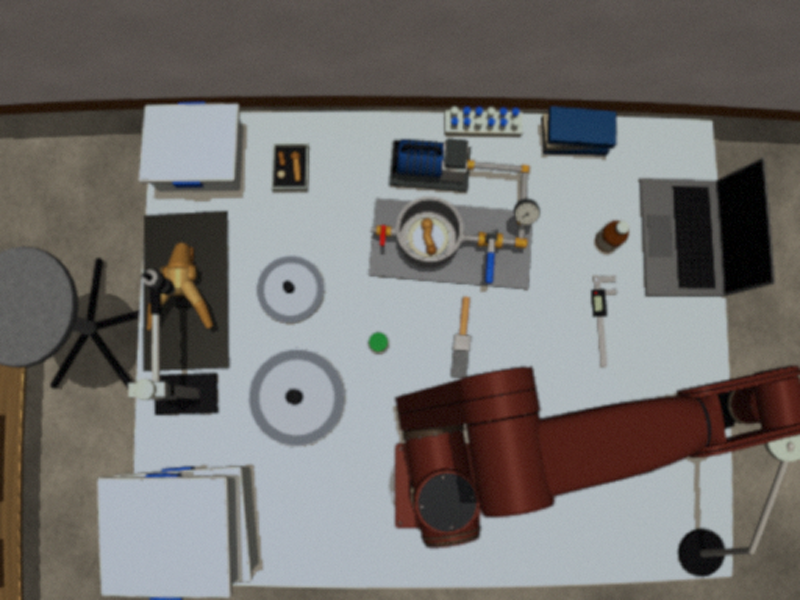

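View pics/s0b.png

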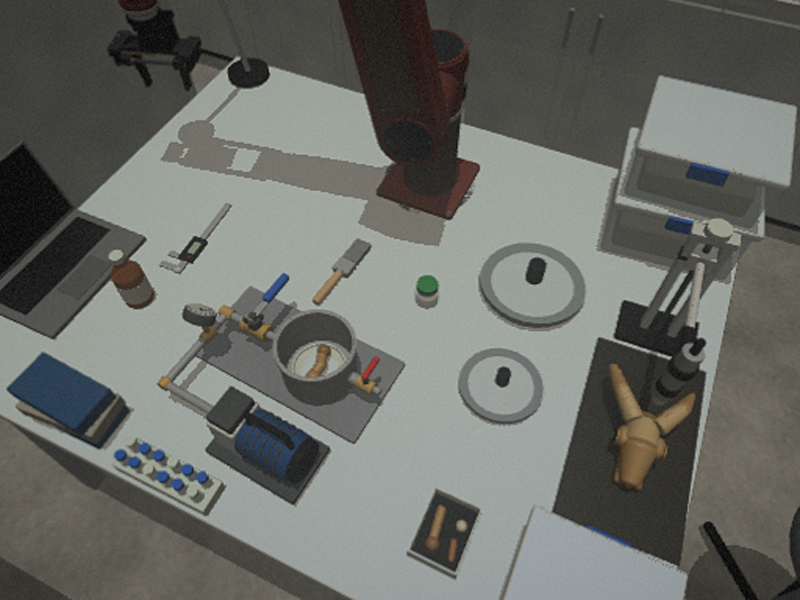

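The top view (enlarged) shows two clear lids, at (291,289), about 68 px across, and at (297,397), about 96 px across. The smaller one should be the lid. The pot is at (429,232), the blue lever's grip at about (489,265), the red vent at (383,235), the jar at (378,343) and the brush at (462,337). Next I measure sizes and check the lid in a crop.

Run:
```python
from h import *
T=optics.camera_info('top');S=optics.camera_info('scene')
q=lambda *p:np.array(p)*.64
def show(n,ci,p,z): print(n,np.round(ray(ci,q(*p),z),1).tolist())
show('small lid L/R/T/B',T,[(257,289),(325,289),(291,256),(291,323)],20)
show('big lid L/R',T,[(249,397),(346,397)],20)
show('knob top small',T,[(289,287)],60); show('knob scene',S,[(503,372)],60)
show('pot rim L/R/T/B',T,[(396,232),(463,232),(429,199),(429,266)],120)
show('base plate corners',T,[(376,199),(370,276),(527,289),(533,208)],10)
show('pipe valve',T,[(489,240)],104); show('lever tip',T,[(489,285)],104)
show('jar',T,[(378,343)],60); show('brush',T,[(465,298),(459,376)],10);show('gauge',T,[(527,211)],155)
a=cv2.imread('pics/t0.png')
c=cv2.resize(a[150:300,140:260],None,fx=3.3,fy=3.3,interpolation=2)
d=cv2.resize(a[115:195,230:350],None,fx=3.3,fy=3.3,interpolation=2)
o=np.zeros((max(c.shape[0],d.shape[0]),c.shape[1]+d.shape[1],3),np.uint8);o[:c.shape[0],:c.shape[1]]=c;o[:d.shape[0],c.shape[1]:]=d
cv2.imwrite('pics/c0.png',o)
```

```text
small lid L/R/T/B [[472.0, 444.2, 20.0], [472.8, 275.8, 20.0], [555.2, 362.0, 20.0], [388.2, 357.6, 20.0]]
big lid L/R [[206.8, 456.4, 20.0], [209.3, 220.5, 20.0]]
knob top small [[470.7, 359.2, 60.0]]
knob scene [[477.1, 362.0, 60.0]]
pot rim L/R/T/B [[593.4, 102.0, 120.0], [594.7, -56.1, 120.0], [674.6, 24.1, 120.0], [512.3, 24.3, 120.0]]
base plate corners [[704.9, 153.2, 10.0], [507.6, 165.9, 10.0], [477.4, -224.1, 10.0], [685.6, -244.3, 10.0]]
pipe valve [[579.6, -119.4, 104.0]]
lever tip [[470.9, -117.9, 104.0]]
jar [[336.8, 143.4, 60.0]]
brush [[453.9, -69.1, 10.0], [261.6, -53.2, 10.0]]
gauge [[638.3, -203.8, 155.0]]
```

View pics/c0.png

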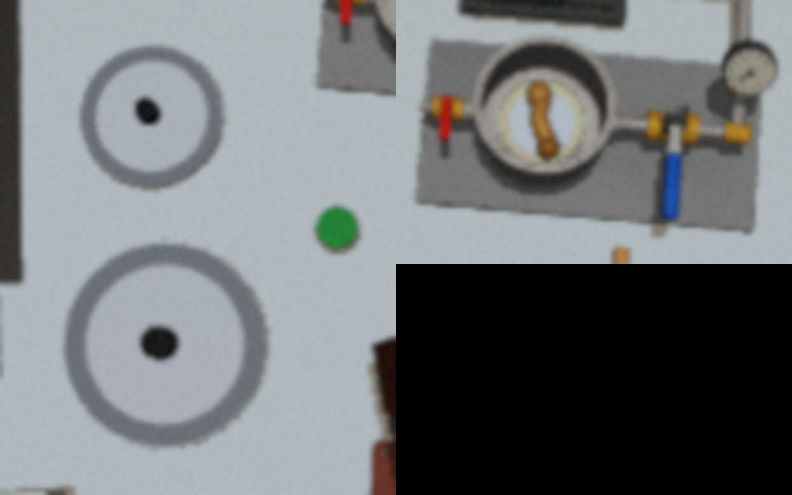

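The crop confirms it: the upper-left lid measures about 168–172 mm, so it is the small one, and the lower one is about 236 mm. The lid centre is near (472,360) and the pot near (594,23). The blue lever is closed, pointing to -x. I'm flying to a viewing pose above the station.

The manual's scale: shifts go in shares of 500 mm and turns go in shares of 60 degrees. Converting my numbers, 280 mm / 500 = 0.56, -200 mm / 500 = -0.4, 21.5 degrees / 60 = 0.3583.

send_rows:
  fingers: [1,1,1,1,1,1,1,1,1,1]
  xyz:
    - [0.024,-0.018,-0.008]
    - [0.08,-0.056,-0.024]
    - [0.14,-0.1,-0.04]
    - [0.2,-0.144,-0.056]
    - [0.26,-0.186,-0.074]
    - [0.32,-0.23,-0.09]
    - [0.38,-0.272,-0.108]
    - [0.44,-0.316,-0.124]
    - [0.5,-0.358,-0.142]
    - [0.56,-0.4,-0.158]
  twist:
    - [0,0,0.0167]
    - [0,0,0.0667]
    - [0,0,0.1]
    - [0,0,0.1333]
    - [0,0,0.1667]
    - [0,0,0.2167]
    - [0,0,0.25]
    - [0,0,0.2833]
    - [0,0,0.3167]
    - [0,0,0.3583]

```text
time_s: 0.93
tool_pos: [393.0, -322.4, 301.8]
orientation: [-3.141, 0.0, -0.079]
contact_force: [-0.4, -1.2, 0.2]
opening: 86.8
finger_force: 0.0
```

Converted, -287 mm / 500 = -0.574, 185 mm / 500 = 0.37.

send_rows:
  fingers: [1,1,1,1,1,1,1,1,1,1]
  xyz:
    - [0.042,-0.064,-0.018]
    - [0.084,-0.128,-0.034]
    - [0.126,-0.194,-0.052]
    - [0.168,-0.26,-0.07]
    - [0.21,-0.326,-0.088]
    - [0.252,-0.39,-0.106]
    - [0.294,-0.456,-0.124]
    - [0.334,-0.52,-0.14]
    - [0.36,-0.56,-0.152]
    - [0.37,-0.574,-0.156]
  twist:
    - [0,0,0]
    - [0,0,0]
    - [0,0,0]
    - [0,0,0]
    - [0,0,0]
    - [0,0,0]
    - [0,0,0]
    - [0,0,0]
    - [0,0,0]
    - [0,0,0]

```text
time_s: 1.77
tool_pos: [600.6, -48.9, 379.8]
orientation: [-3.14, -0.001, -0.074]
contact_force: [0.7, 0.1, 0.5]
opening: 87.0
finger_force: 0.0
```

send_rows:
  fingers: [1,1]
  xyz:
    - [0,0,0]
    - [0,0,0]
  twist:
    - [0,0,0]
    - [0,0,0]

```text
time_s: 1.93
tool_pos: [598.6, -52.6, 378.7]
orientation: [3.141, 0.002, -0.077]
contact_force: [-0.7, 0.2, 0.2]
opening: 86.7
finger_force: 0.0
```

Run:
```python
from h import *
W=optics.camera_info('wrist');a=snap('wrist','pics/w1.png');print(W['eye'],W['attitude'],manip.read_state()['tool_pos'])
import pickle;pickle.dump(W,open('w1.pkl','wb'))
cv2.imwrite('pics/w1b.png',cv2.resize(a[:,:,::-1],(800,600),interpolation=2))
```

```text
[672.29542265 -58.98916693 540.23730502] [-2.75941282e-01 -3.72206623e-04 -1.64685170e+00] [598.31954721 -53.21945182 378.71522504]
```

View pics/w1b.png

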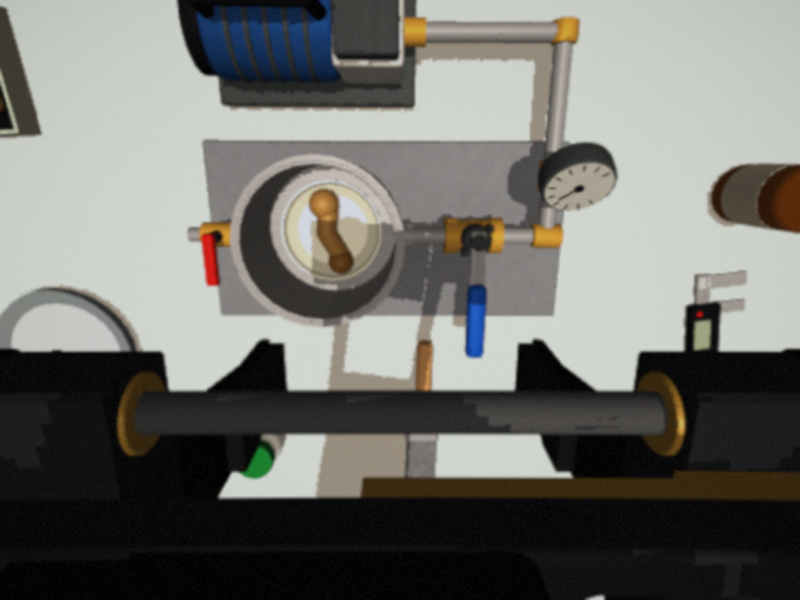

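The wrist view (enlarged) shows the pot rim, outer edge spanning x 231–403 and y 154–324. The bone is inside the pot. The blue grip runs from (477,287) to (475,356) with the stem at (479,238), and the plate's corners are at (204,141), (222,315), (553,315) and about (563,141). I fit the station pose, then the lid.

```bash
cat > fit.py <<'E'
from h import *
import pickle
from scipy.optimize import least_squares
W=pickle.load(open('w1.pkl','rb'));T=optics.camera_info('top')
im=cv2.imread('pics/w1.png');h=cv2.cvtColor(im,cv2.COLOR_BGR2HSV)
def blue(im,box,lo=(105,140,50),hi=(130,255,255)):
    x0,y0,x1,y1=box;h=cv2.cvtColor(im,cv2.COLOR_BGR2HSV)
    m=cv2.inRange(h,lo,hi);k=np.zeros_like(m);k[y0:y1,x0:x1]=m[y0:y1,x0:x1]
    return np.argwhere(k)[:,::-1].astype(float)
b=blue(im,(290,175,320,235))
P=ray(W,b,112);print('blue n',len(b),'mean',P.mean(0),'xrange',np.percentile(P[:,0],[0.5,99.5]))
u,s,v=np.linalg.svd(P[:,:2]-P[:,:2].mean(0));d=v[0]*np.sign(-v[0][0]);print('lever yaw',np.arctan2(-d[1],-d[0]))
q=.64
rim=np.array([(231,238),(403,238),(318,154),(318,324)])*q
plate=np.array([(204,141),(222,315),(553,315)])*q
stat=ray(W,rim,120);print(stat.round(1).tolist(),ray(W,plate,10).round(1).tolist())
def circ(p,r,z,n=72):
    t=np.linspace(0,2*np.pi,n,endpoint=False);return np.c_[p[0]+r*np.cos(t),p[1]+r*np.sin(t),np.full(n,z)]
def extents(ci,p,r,z):
    c=proj(ci,circ(p,r,z));return np.r_[c.min(0),c.max(0)]
def fc(ci,ext,p0,r,z):
    s=least_squares(lambda p:extents(ci,p,r,z)-ext,p0);return s.x,s.fun
print('pot wrist',fc(W,np.array([231,154,403,324])*q,[594,24],75,120))
print('pot top',fc(T,np.array([396,199,463,266])*q,[594,24],75,120))
# lid from top: segment grey ring darker than bench
t=cv2.imread('pics/t0.png');g=cv2.cvtColor(t,cv2.COLOR_BGR2GRAY)
m=((g<165)).astype(np.uint8);k=np.zeros_like(m);k[155:215,158:215]=m[155:215,158:215]
ys,xs=np.nonzero(k);ext=[xs.min()-.5,ys.min()-.5,xs.max()+.5,ys.max()+.5];print(ext)
print('lid top',fc(T,np.array(ext),[472,360],86,15))
kn=np.argwhere(k*(g<60))[:,::-1];print('knob',len(kn),kn.mean(0),ray(T,[kn.mean(0)],45))
E
python3 fit.py
```

```text
blue n 475 mean [ 519.35013873 -120.24602429  112.        ] xrange [482.6988848 553.2948   ]
lever yaw -0.06800813802962404
[[617.2, 98.6, 120.0], [605.5, -56.5, 120.0], [683.6, 11.2, 120.0], [529.4, 30.6, 120.0]] [[708.7, 150.0, 10.0], [512.1, 166.7, 10.0], [481.9, -227.8, 10.0]]
pot wrist (array([607.18237243,  21.41685039]), array([ 1.96182124,  1.54122401, -1.99423172, -2.09704048]))
pot top (array([593.23802165,  22.99209712]), array([ 1.0854321 ,  1.65063701, -1.09460825, -1.58175258]))
[np.float64(163.5), np.float64(162.5), np.float64(208.5), np.float64(207.5)]
lid top (array([473.59313329, 361.63516751]), array([ 0.34706716,  0.49503221, -0.34075661, -0.47660778]))
knob 31 [184.32258065 183.38709677] [[474.31112228 363.75814906  45.        ]]
```

```bash
cat > tri.py <<'E'
from fit import *
S=optics.camera_info('scene');s=cv2.imread('pics/s0.png')
def tri(obs):
    A=np.zeros((3,3));B=np.zeros(3)
    for ci,uv in obs:
        e=np.array(ci['eye']);p=ray(ci,[uv],0)[0]-e;p/=np.linalg.norm(p);M=np.eye(3)-np.outer(p,p);A+=M;B+=M@e
    X=np.linalg.solve(A,B);return X.round(1),[(proj(ci,X)[0]-uv).round(2).tolist() for ci,uv in obs]
bt=blue(t,(305,145,322,190),(105,120,40));bs=blue(s,(165,172,187,195),(105,120,40))
print(len(bt),bt.mean(0),len(bs),bs.mean(0))
o=[(W,b.mean(0)),(T,bt.mean(0)),(S,bs.mean(0))]
for z in(104,108,112): print(z,[ray(c,[u],z)[0].round(1).tolist() for c,u in o])
print('lever',tri(o))
g=cv2.cvtColor(s,cv2.COLOR_BGR2GRAY)
ks=np.argwhere((g<60)[230:252,312:332])[:,::-1]+[312,230];print('knob s',len(ks),ks.mean(0))
print('knob',tri([(T,kn.mean(0)),(S,ks.mean(0))]))
# small lid outline in scene
print('lid scene',fc(S,np.array([458,347,543,425])*q,[473,361],86,15))
# pot rim in scene
print('pot scene',fc(S,np.array([273,306,357,379])*q,[600,23],76,120))
def red(im,box):
    m=cv2.inRange(im,(0,0,110),(60,60,255));return np.argwhere(m[box[1]:box[3],box[0]:box[2]])[:,::-1]+[box[0],box[1]]
r=[(W,red(im,(125,140,150,190)).mean(0)),(T,red(t,(235,140,252,165)).mean(0)),(S,red(s,(225,225,250,255)).mean(0))]
print('red',tri(r),[ray(c,[u],95)[0].round(1).tolist() for c,u in r])
E
python3 tri.py|tail -10
```

```text
95 [313.04210526 171.14736842] 99 [176.03030303 183.58585859]
104 [[516.7, -121.4, 104.0], [513.1, -118.7, 104.0], [514.8, -122.8, 104.0]]
108 [[518.2, -120.8, 108.0], [512.3, -118.2, 108.0], [517.0, -120.7, 108.0]]
112 [[519.6, -120.3, 112.0], [511.5, -117.8, 112.0], [519.3, -118.5, 112.0]]
lever (array([ 514.7, -121.1,  102.9]), [[-0.24, 0.99], [0.61, -0.38], [0.5, 0.38]])
knob s 85 [321.75294118 240.75294118]
knob (array([475.1, 363.9,  41. ]), [[0.11, -0.03], [0.14, 0.02]])
lid scene (array([479.95432236, 363.82230215]), array([-0.59590831,  0.14445335,  0.58816738, -0.1723675 ]))
pot scene (array([601.37234717,  22.20221474]), array([ 1.10166391,  1.48001922, -1.10545029, -1.18340841]))
red (array([593.2, 133.7,  91.7]), [[-0.1, 1.23], [0.33, -0.27], [0.16, 0.44]]) [[595.6, 131.8, 95.0], [591.4, 134.9, 95.0], [593.7, 133.6, 95.0]]
```

Converted, -328 mm / 500 = -0.656, -129 mm / 500 = -0.258.

send_rows:
  fingers: [1,1,1,1,1,1,1,1,1,1]
  xyz:
    - [-0.02,-0.04,0.012]
    - [-0.054,-0.112,0.032]
    - [-0.088,-0.184,0.054]
    - [-0.122,-0.256,0.076]
    - [-0.156,-0.328,0.096]
    - [-0.19,-0.4,0.118]
    - [-0.224,-0.472,0.14]
    - [-0.258,-0.544,0.16]
    - [-0.292,-0.616,0.182]
    - [-0.31,-0.656,0.192]
  twist:
    - [0,0,0]
    - [0,0,0]
    - [0,0,0]
    - [0,0,0]
    - [0,0,0]
    - [0,0,0]
    - [0,0,0]
    - [0,0,0]
    - [0,0,0]
    - [0,0,0]

```text
time_s: 2.82
tool_pos: [467.5, 287.8, 281.7]
orientation: [3.141, 0.003, -0.078]
contact_force: [0.2, -0.4, 0.5]
opening: 87.0
finger_force: 0.0
```

send_rows:
  fingers: [1,1,1]
  xyz:
    - [0,0,0]
    - [0,0,0]
    - [0,0,0]
  twist:
    - [0,0,0]
    - [0,0,0]
    - [0,0,0]

```text
time_s: 3.07
tool_pos: [470.3, 285.1, 283.6]
orientation: [3.141, -0.0, -0.079]
contact_force: [0.1, -0.2, 0.1]
opening: 87.1
finger_force: 0.0
```

Run:
```python
from h import *
import pickle
W=optics.camera_info('wrist');a=snap('wrist','pics/w2.png');print(W['eye'],W['attitude'],manip.read_state()['tool_pos'])
pickle.dump(W,open('w2.pkl','wb'))
cv2.imwrite('pics/w2b.png',cv2.resize(a[:,:,::-1],(800,600),interpolation=2))
```

```text
[543.65318632 278.6098193  445.28644668] [-2.73996944e-01 -6.02671673e-04 -1.64889580e+00] [470.61021542 284.97324551 283.87145658]
```

View pics/w2b.png

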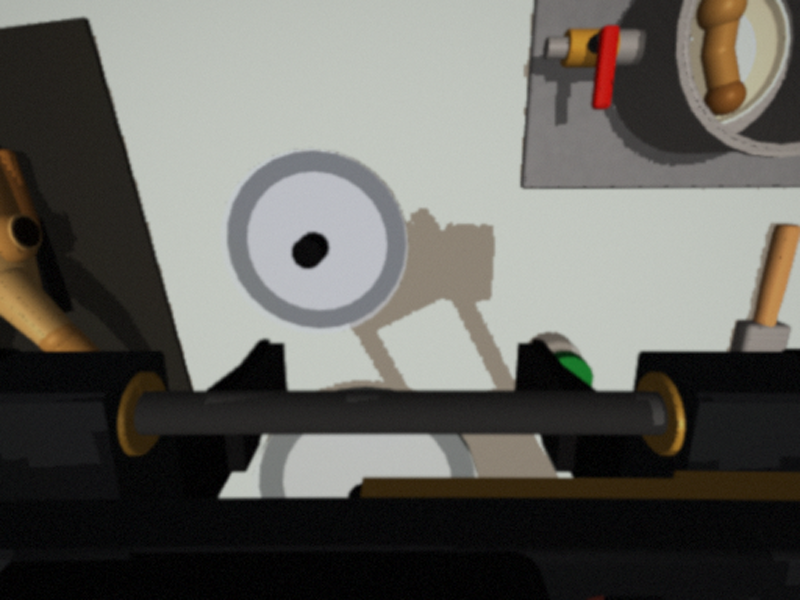

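The wrist view shows the small lid at x 227–407, y 149–328, with its knob at (310,250). Nothing blocks the knob.

```bash
cat > l2.py <<'E'
from tri import *
W2=pickle.load(open('w2.pkl','rb'));i2=cv2.imread('pics/w2.png')
for z in (10,23): print('LID w2',z,fc(W2,np.array([227,149,407,328])*q,[473,361],86,z))
g=cv2.cvtColor(i2,cv2.COLOR_BGR2GRAY);k2=np.argwhere((g<50)[140:180,180:220])[:,::-1]+[180,140];print(len(k2),k2.mean(0))
print('KNOB',[ray(W2,[k2.mean(0)],z)[0].round(1).tolist() for z in(40,48,55)],tri([(W2,k2.mean(0)),(T,kn.mean(0)),(S,ks.mean(0))]))
# subpixel circle: edge by radial gradient
def edge(im,ci,p,r,z,it=5,skip=None):
    g=cv2.GaussianBlur(cv2.cvtColor(im,cv2.COLOR_BGR2GRAY),(0,0),.8).astype(np.float32);p=np.array(p,float)
    rr=np.arange(r-9,r+9,.5);t=np.linspace(0,2*np.pi,120,endpoint=False)
    for _ in range(it):
        E=[]
        for a in t:
            uv=proj(ci,np.c_[p[0]+rr*np.cos(a),p[1]+rr*np.sin(a),np.full(len(rr),z)]).astype(np.float32)
            v=cv2.remap(g,uv[None,:,0].copy(),uv[None,:,1].copy(),1)[0];d=np.gradient(v)
            E.append(rr[np.argmax(np.abs(d))])
        E=np.array(E);A=np.c_[np.cos(t),np.sin(t),np.ones(len(t))]
        s=least_squares(lambda x:A@x-E,[0,0,r],loss='soft_l1',f_scale=1.).x;p+=s[:2]
    return p.round(1),round(s[2],1),np.median(abs(A@s-E)).round(2)
print('EDGE lid',edge(i2,W2,[476,361],86,23),edge(i2,W2,[476,361],86,8))
print('EDGE pot outer w1',edge(im,W,[606,22],76,120),'inner?',edge(im,W,[606,22],70,120))
E
python3 l2.py|grep -A9 'LID'
```

```text
LID w2 10 (array([476.21842183, 361.84585067]), array([-1.13763884, -0.76960653,  1.15804419,  1.0973385 ]))
LID w2 23 (array([477.52165691, 359.39949482]), array([-2.90838706, -2.21891657,  2.96310706,  3.14860128]))
346 [198.21098266 159.76589595]
KNOB [[476.2, 363.6, 40.0], [477.5, 361.9, 48.0], [478.7, 360.4, 55.0]] (array([475.5, 363.8,  40.8]), [[-0.18, 0.61], [0.16, -0.12], [0.04, 0.15]])
EDGE lid (array([478.9, 360.4]), np.float64(81.2), np.float64(0.28)) (array([476.6, 363.2]), np.float64(84.1), np.float64(0.52))
EDGE pot outer w1 (array([606.7,  18.5]), np.float64(73.0), np.float64(2.04)) inner? (array([606.2,  20.4]), np.float64(71.5), np.float64(1.05))
```

```bash
cat >> l2.py <<'E'
bx=(370,10,405,75);r2=red(i2,bx).mean(0)
print('RED w2',ray(W2,[r2],95),tri(r+[(W2,r2)]))
plate2=np.array([(523,187)])*q;print('PLATE corner w2',ray(W2,plate2,10),'w1',ray(W,[plate[1]],10))
P=np.array(plate[1]);S_c=np.array([(406,359)])*q;print('plate front-left scene?',ray(S,S_c,10))
# inner mouth top cam
print('EDGE pot top',edge(t,T,[603,22],75,120),'scene',edge(s,S,[603,22],75,120))
E
python3 l2.py|grep -A5 'RED'
```

```text
RED w2 [[594.69360986 133.76331612  95.        ]] (array([593.7, 133.5,  92.9]), [[-0.34, 1.01], [0.39, -0.49], [-0.01, 0.37], [-0.63, 1.35]])
PLATE corner w2 [[513.22041891 168.73257331  10.        ]] w1 [[512.05396951 166.68371905  10.        ]]
plate front-left scene? [[504.77915485 168.49390024  10.        ]]
EDGE pot top (array([598.4,  25. ]), np.float64(74.2), np.float64(1.54)) scene (array([609.1,  25.4]), np.float64(74.3), np.float64(1.46))
```

Converted, 204 mm / 500 = 0.408, 200 mm / 500 = 0.4.

send_rows:
  fingers: [1,1,1,1,1,1,1,1,1,1]
  xyz:
    - [0,-0.04,0.04]
    - [0,-0.08,0.1]
    - [-0.002,-0.12,0.17]
    - [-0.002,-0.144,0.24]
    - [-0.002,-0.156,0.31]
    - [-0.002,-0.158,0.37]
    - [-0.002,-0.158,0.4]
    - [-0.002,-0.158,0.408]
    - [-0.002,-0.158,0.408]
    - [-0.002,-0.158,0.408]
  twist:
    - [0,0,0]
    - [0,0,0]
    - [0,0,0]
    - [0,0,0]
    - [0,0,0]
    - [0,0,0]
    - [0,0,0]
    - [0,0,0]
    - [0,0,0]
    - [0,0,0]

```text
time_s: 3.95
tool_pos: [476.6, 365.1, 81.0]
orientation: [-3.141, -0.002, -0.079]
contact_force: [0.5, 1.0, 0.4]
opening: 87.1
finger_force: 0.0
```

send_rows:
  fingers: [1,1]
  xyz:
    - [0,0,0]
    - [0,0,0]
  twist:
    - [0,0,0]
    - [0,0,0]

```text
time_s: 4.12
tool_pos: [476.6, 366.0, 81.9]
orientation: [-3.139, -0.003, -0.078]
contact_force: [-0.1, 0.9, 0.9]
opening: 86.8
finger_force: 0.0
```

Converted, 52 mm / 500 = 0.104, 50 mm / 500 = 0.1.

send_rows:
  fingers: [1,1,1,1,1,1,1]
  xyz:
    - [-0.001,0.002,0.02]
    - [-0.001,0.002,0.044]
    - [-0.001,0.002,0.068]
    - [-0.001,0.002,0.088]
    - [-0.001,0.002,0.1]
    - [-0.001,0.002,0.104]
    - [-0.001,0.002,0.104]
  twist:
    - [0,0,0]
    - [0,0,0]
    - [0,0,0]
    - [0,0,0]
    - [0,0,0]
    - [0,0,0]
    - [0,0,0]

```text
time_s: 4.7
tool_pos: [473.6, 364.2, 26.2]
orientation: [3.14, 0.002, -0.077]
contact_force: [-0.3, 0.6, -0.8]
opening: 87.4
finger_force: 0.0
```

send_rows:
  fingers: [0.25,0.25,0.2,0.2,0.2,0.2,0.2,0.2,0.2,0.2]
  xyz:
    - [0,0,0]
    - [0,0,0]
    - [0,0,0]
    - [0,0,0]
    - [0,0,0]
    - [0,0,0]
    - [0,0,0]
    - [0,0,0]
    - [0,0,0]
    - [0,0,0]
  twist:
    - [0,0,0]
    - [0,0,0]
    - [0,0,0]
    - [0,0,0]
    - [0,0,0]
    - [0,0,0]
    - [0,0,0]
    - [0,0,0]
    - [0,0,0]
    - [0,0,0]
  grip_force: 25

```text
time_s: 5.53
tool_pos: [474.4, 364.6, 27.5]
orientation: [3.142, 0.0, -0.077]
contact_force: [-0.2, -2.0, 0.1]
opening: 28.5
finger_force: 2.0
```

send_rows:
  fingers: [0.1,0,0,0,0]
  xyz:
    - [0,0,0]
    - [0,0,0]
    - [0,0,0]
    - [0,0,0]
    - [0,0,0]
  twist:
    - [0,0,0]
    - [0,0,0]
    - [0,0,0]
    - [0,0,0]
    - [0,0,0]
  grip_force: 25

```text
time_s: 5.95
tool_pos: [474.4, 364.4, 27.5]
orientation: [3.141, 0.0, -0.077]
contact_force: [-0.8, -1.3, 0.1]
opening: 26.4
finger_force: 25.0
```

Converted, -165 mm / 500 = -0.33, -158 mm / 500 = -0.316.

send_rows:
  fingers: [0,0,0,0,0,0,0,0,0,0]
  xyz:
    - [0,0,-0.008]
    - [0,0,-0.024]
    - [0,0,-0.052]
    - [0,0,-0.092]
    - [0,0,-0.14]
    - [0,0,-0.192]
    - [0,0,-0.244]
    - [0,0,-0.288]
    - [0,0,-0.316]
    - [0,0,-0.33]
  twist:
    - [0,0,0]
    - [0,0,0]
    - [0,0,0]
    - [0,0,0]
    - [0,0,0]
    - [0,0,0]
    - [0,0,0]
    - [0,0,0]
    - [0,0,0]
    - [0,0,0]

```text
time_s: 6.78
tool_pos: [475.7, 365.5, 197.0]
orientation: [-3.138, -0.005, -0.077]
contact_force: [0.4, -0.7, -4.2]
opening: 26.6
finger_force: 25.0
```

send_rows:
  fingers: [0,0,0]
  xyz:
    - [0,0,0]
    - [0,0,0]
    - [0,0,0]
  twist:
    - [0,0,0]
    - [0,0,0]
    - [0,0,0]

```text
time_s: 7.03
tool_pos: [473.5, 364.1, 191.1]
orientation: [3.14, 0.002, -0.077]
contact_force: [-0.3, 1.2, -4.5]
opening: 26.9
finger_force: 25.0
```

Run:
```python
from h import *
import pickle
for i in range(4):
    st=manip.read_state();W=optics.camera_info('wrist');a=snap('wrist','pics/w3.png');print(st['tool_pos'].round(1),st['contact_force'].round(1),st['opening'])
pickle.dump(W,open('w3.pkl','wb'))
cv2.imwrite('pics/w3b.png',cv2.resize(a[:,:,::-1],(640,480),interpolation=2))
```

```text
[473.5 364.1 191.1] [-0.3  1.2 -4.5] 26.86674056803919
[473.4 364.  190.8] [ 0.1 -0.1 -4.9] 27.09607289022495
[473.5 364.  190.7] [-0.2  0.2 -3.9] 26.61118518883364
[473.6 364.1 190.9] [ 0.4 -0.3 -4.6] 26.851161863355543
```

View pics/w3b.png

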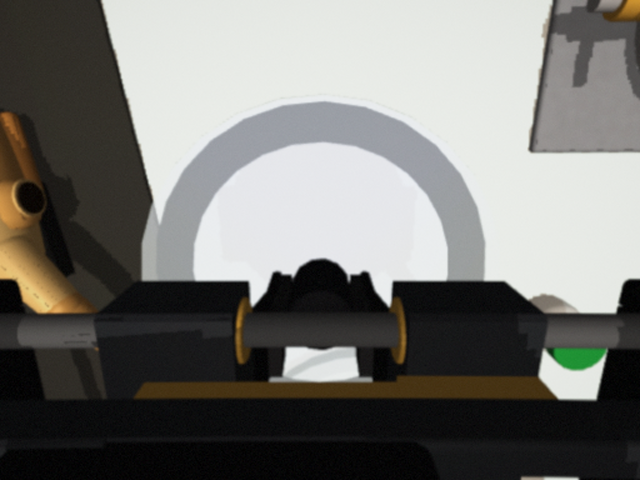

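Run:
```python
from h import *
import pickle
W=pickle.load(open('w3.pkl','rb'));W2=pickle.load(open('w2.pkl','rb'))
k=.8
for z in(163.4,171.4,179,186.4): print(z,[(np.array(ray(W,[np.array(p)*k],z)[0][:2])-[473.5,364]).round(1).tolist() for p in[(322,95),(322,101),(157,245),(485,245),(142,245),(322,143)]])
# expected projections for a centred lid
R0=R.from_euler('z',-.077).as_matrix()
for r,z in((86,171.4),(86,186.4),(66,163.4),(14,223.4)):
    for dx in(0,5): print(r,z,dx,(proj(W,[473.5+dx,364,0]+R0@np.array([r,0,z]))/k).round(1), (proj(W,[473.5+dx,364,0]+R0@np.array([0,-r,z]))/k).round(1))
print(ray(W2,[np.array([227,238])*.64,np.array([248,238])*.64,np.array([317,149])*.64,np.array([317,171])*.64],8).round(1),ray(W2,[np.array([248,238])*.64],23))
```

```text
163.4 [[89.1, -8.4], [86.5, -8.2], [21.4, 84.2], [8.0, -88.8], [22.0, 92.0], [67.1, -6.8]]
171.4 [[88.5, -8.3], [85.9, -8.2], [23.6, 80.3], [10.8, -85.3], [24.2, 87.8], [67.4, -6.8]]
179 [[87.9, -8.3], [85.4, -8.1], [25.7, 76.7], [13.5, -82.0], [26.3, 83.9], [67.7, -6.7]]
186.4 [[87.3, -8.2], [84.9, -8.0], [27.8, 73.2], [16.0, -78.8], [28.3, 80.0], [67.9, -6.7]]
86 171.4 0 [[318.7 101.7]] [[484.3 276.9]]
86 171.4 5 [[317.8  90. ]] [[484.8 267.9]]
86 186.4 0 [[318.6  99.2]] [[497.7 288.8]]
86 186.4 5 [[317.7  86.4]] [[498.2 279.2]]
66 163.4 0 [[318.8 146. ]] [[440.8 271.2]]
66 163.4 5 [[318.  135.5]] [[440.9 262.5]]
14 223.4 0 [[318.5 294.8]] [[354.7 328.1]]
14 223.4 5 [[317.4 282.6]] [[354.  316.5]]
[[487.8 446.2   8. ]
 [486.3 426.6   8. ]
 [560.7 351.8   8. ]
 [541.9 354.2   8. ]] [[488.27992868 421.52781398  23.        ]]
```

The gripper holds the lid by its knob and the image shows it level, about 1 mm forward of the TCP. I'm carrying it to above the pot.

Converted, 243 mm / 500 = 0.486, 155 mm / 500 = 0.31.

send_rows:
  fingers: [0,0,0,0,0,0,0,0,0,0]
  xyz:
    - [0.006,0.012,0]
    - [0.018,0.038,0]
    - [0.038,0.08,0]
    - [0.062,0.132,0]
    - [0.09,0.19,0]
    - [0.118,0.25,0]
    - [0.146,0.31,0]
    - [0.174,0.37,0]
    - [0.202,0.43,0]
    - [0.23,0.486,0]
  twist:
    - [0,0,0]
    - [0,0,0]
    - [0,0,0]
    - [0,0,0]
    - [0,0,0]
    - [0,0,0]
    - [0,0,0]
    - [0,0,0]
    - [0,0,0]
    - [0,0,0]

```text
time_s: 8.07
tool_pos: [570.5, 110.2, 192.6]
orientation: [3.141, -0.0, -0.078]
contact_force: [0.4, 0.3, -4.9]
opening: 26.9
finger_force: 25.0
```

Converted, 87.5 mm / 500 = 0.175, 85 mm / 500 = 0.17.

send_rows:
  fingers: [0,0,0,0,0,0,0,0,0,0]
  xyz:
    - [0.024,0.05,0]
    - [0.044,0.096,0]
    - [0.062,0.132,0]
    - [0.074,0.158,0]
    - [0.08,0.17,0]
    - [0.082,0.175,0]
    - [0.082,0.175,0]
    - [0.082,0.175,0]
    - [0.082,0.175,0]
    - [0.082,0.175,0]
  twist:
    - [0,0,0]
    - [0,0,0]
    - [0,0,0]
    - [0,0,0]
    - [0,0,0]
    - [0,0,0]
    - [0,0,0]
    - [0,0,0]
    - [0,0,0]
    - [0,0,0]

```text
time_s: 8.9
tool_pos: [604.1, 24.1, 192.6]
orientation: [-3.141, 0.0, -0.076]
contact_force: [0.2, 0.6, -4.6]
opening: 26.7
finger_force: 25.0
```

Run:
```python
from h import *
import pickle
st=manip.read_state();W=optics.camera_info('wrist');a=snap('wrist','pics/w4.png');s=snap('scene','pics/s4.png');t=snap('top','pics/t4.png');print(st['tool_pos'].round(1),st['orientation'],st['contact_force'].round(1),st['opening'])
pickle.dump(W,open('w4.pkl','wb'))
b=cv2.resize(s[150:290,90:290,::-1],None,fx=2.6,fy=2.6,interpolation=2)
c=cv2.resize(t[100:200,225:345,::-1],None,fx=2.2,fy=2.2,interpolation=2)
w=cv2.resize(a[0:230,:,::-1],(520,234))
o=np.zeros((600,800,3),np.uint8);o[:364,:520]=b;o[364:598,:520]=w;o[:220,530:794]=c
cv2.imwrite('pics/c4.png',o)
```

```text
[604.1  24.1 192.6] [-3.14138291e+00  1.25066747e-04 -7.59829773e-02] [ 0.2  0.6 -4.6] 26.735813968946367
```

View pics/c4.png

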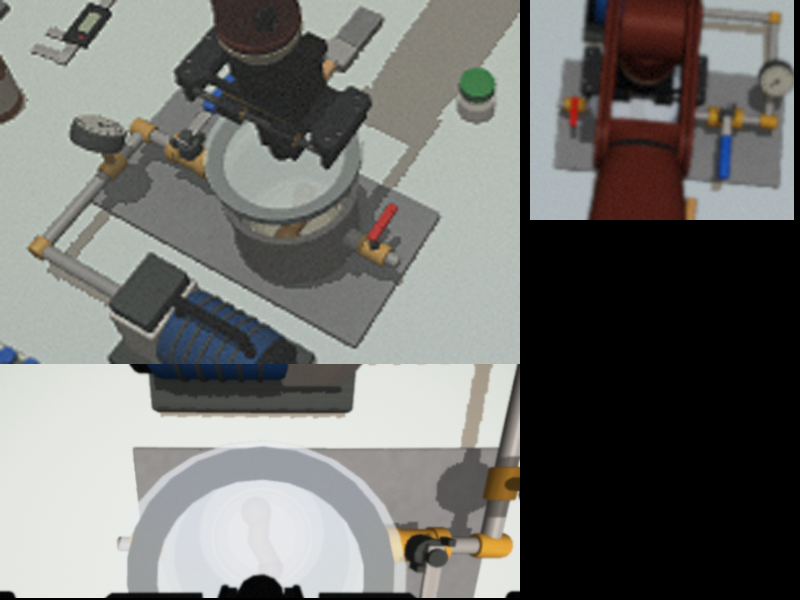

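The crop shows the lid held over the pot, with the vent and blue lever untouched. I'm lowering it slowly while watching the force.

Converted, 38 mm / 500 = 0.076, 34 mm / 500 = 0.068.

send_rows:
  fingers: [0,0,0,0,0,0,0,0]
  xyz:
    - [0,0.002,0.008]
    - [0,0.002,0.024]
    - [0,0.002,0.04]
    - [0,0.002,0.056]
    - [0,0.002,0.068]
    - [0,0.002,0.076]
    - [0,0.002,0.076]
    - [0,0.002,0.076]
  twist:
    - [0,0,0]
    - [0,0,0]
    - [0,0,0]
    - [0,0,0]
    - [0,0,0]
    - [0,0,0]
    - [0,0,0]
    - [0,0,0]

```text
time_s: 9.72
tool_pos: [604.1, 22.0, 154.1]
orientation: [3.142, 0.001, -0.077]
contact_force: [0.9, -0.3, -3.2]
opening: 26.9
finger_force: 25.0
```

Converted, 7 mm / 500 = 0.014, 6 mm / 500 = 0.012.

send_rows:
  fingers: [0,0,0,0,0,0]
  xyz:
    - [0,0,0.003]
    - [0,0,0.006]
    - [0,0,0.009]
    - [0,0,0.012]
    - [0,0,0.014]
    - [0,0,0.014]
  twist:
    - [0,0,0]
    - [0,0,0]
    - [0,0,0]
    - [0,0,0]
    - [0,0,0]
    - [0,0,0]

```text
time_s: 10.22
tool_pos: [604.1, 22.0, 147.2]
orientation: [-3.142, 0.0, -0.078]
contact_force: [-0.2, -0.3, -4.1]
opening: 26.6
finger_force: 25.0
```

send_rows:
  fingers: [0,0,0,0,0,0]
  xyz:
    - [0,0,0.002]
    - [0,0,0.004]
    - [0,0,0.006]
    - [0,0,0.008]
    - [0,0,0.01]
    - [0,0,0.01]
  twist:
    - [0,0,0]
    - [0,0,0]
    - [0,0,0]
    - [0,0,0]
    - [0,0,0]
    - [0,0,0]

```text
time_s: 10.72
tool_pos: [604.1, 22.0, 142.2]
orientation: [-3.142, 0.001, -0.077]
contact_force: [-0.3, 0.3, -4.0]
opening: 27.1
finger_force: 25.0
```

Converted, 2 mm / 500 = 0.004, 1.4 mm / 500 = 0.0028.

send_rows:
  fingers: [0,0,0,0,0]
  xyz:
    - [0,0,0.0014]
    - [0,0,0.0028]
    - [0,0,0.004]
    - [0,0,0.004]
    - [0,0,0.004]
  twist:
    - [0,0,0]
    - [0,0,0]
    - [0,0,0]
    - [0,0,0]
    - [0,0,0]

```text
time_s: 11.13
tool_pos: [604.2, 22.0, 140.5]
orientation: [-3.142, 0.0, -0.077]
contact_force: [0.0, 0.1, -5.0]
opening: 26.3
finger_force: 25.0
```

No contact yet, as expected: the step is now inside the mouth and about 1 mm remains.

Converted, 1.5 mm / 500 = 0.003, 1 mm / 500 = 0.002.

send_rows:
  fingers: [0,0,0,0,0]
  xyz:
    - [0,0,0.001]
    - [0,0,0.002]
    - [0,0,0.003]
    - [0,0,0.003]
    - [0,0,0.003]
  twist:
    - [0,0,0]
    - [0,0,0]
    - [0,0,0]
    - [0,0,0]
    - [0,0,0]

```text
time_s: 11.55
tool_pos: [604.4, 22.0, 139.5]
orientation: [3.142, -0.0, -0.077]
contact_force: [-2.8, 0.4, 0.7]
opening: 26.5
finger_force: 25.0
```

Contact came at the expected seated height, z 139.5, and the lid's weight is now carried by the pot. Releasing.

send_rows:
  fingers: [0.4,0.45,0.5,0.6,0.6,0.6,0.6,0.6]
  xyz:
    - [0,0,0]
    - [0,0,0]
    - [0,0,0]
    - [0,0,0]
    - [0,0,0]
    - [0,0,0]
    - [0,0,0]
    - [0,0,0]
  twist:
    - [0,0,0]
    - [0,0,0]
    - [0,0,0]
    - [0,0,0]
    - [0,0,0]
    - [0,0,0]
    - [0,0,0]
    - [0,0,0]

```text
time_s: 12.22
tool_pos: [604.3, 22.0, 139.0]
orientation: [-3.142, -0.0, -0.077]
contact_force: [0.3, 0.2, 1.1]
opening: 52.3
finger_force: 0.0
```

Converted, -80 mm / 500 = -0.16, -72 mm / 500 = -0.144.

send_rows:
  fingers: [0.6,0.6,0.6,0.6,0.6,0.6,0.6,0.6]
  xyz:
    - [0,0,-0.008]
    - [0,0,-0.024]
    - [0,0,-0.048]
    - [0,0,-0.08]
    - [0,0,-0.116]
    - [0,0,-0.144]
    - [0,0,-0.16]
    - [0,0,-0.16]
  twist:
    - [0,0,0]
    - [0,0,0]
    - [0,0,0]
    - [0,0,0]
    - [0,0,0]
    - [0,0,0]
    - [0,0,0]
    - [0,0,0]

```text
time_s: 12.88
tool_pos: [606.0, 21.9, 222.8]
orientation: [3.142, -0.006, -0.077]
contact_force: [1.1, -0.0, 0.3]
opening: 52.2
finger_force: 0.0
```

Converted, -110 mm / 500 = -0.22, -106 mm / 500 = -0.212.

send_rows:
  fingers: [0.6,0.6,0.6,0.6,0.6,0.6,0.6,0.6,0.6,0.6]
  xyz:
    - [-0.012,0.012,-0.03]
    - [-0.04,0.042,-0.07]
    - [-0.076,0.078,-0.114]
    - [-0.114,0.118,-0.156]
    - [-0.15,0.154,-0.19]
    - [-0.178,0.184,-0.212]
    - [-0.194,0.2,-0.22]
    - [-0.194,0.2,-0.22]
    - [-0.194,0.2,-0.22]
    - [-0.194,0.2,-0.22]
  twist:
    - [0,0,0]
    - [0,0,0]
    - [0,0,0]
    - [0,0,0]
    - [0,0,0]
    - [0,0,0]
    - [0,0,0]
    - [0,0,0]
    - [0,0,0]
    - [0,0,0]

```text
time_s: 13.72
tool_pos: [499.9, -69.6, 327.7]
orientation: [-3.141, 0.002, -0.077]
contact_force: [-0.5, -0.4, 0.2]
opening: 52.6
finger_force: 0.0
```

Run:
```python
from h import *
import pickle
st=manip.read_state();W=optics.camera_info('wrist');a=snap('wrist','pics/w5.png');s=snap('scene','pics/s5.png');print(st['tool_pos'].round(1),st['orientation'],st['contact_force'].round(1),st['opening'])
pickle.dump(W,open('w5.pkl','wb'))
b=cv2.resize(s[170:270,130:290,::-1],(416,260),interpolation=2)
o=np.zeros((600,768,3),np.uint8);o[:338]=cv2.resize(a[0:225,:,::-1],(768,338),interpolation=2);o[339:599,:416]=b
cv2.imwrite('pics/c5.png',o)
```

```text
[499.9 -69.6 327.7] [-3.14069218e+00  1.69519534e-03 -7.72482655e-02] [-0.5 -0.4  0.2] 52.57908549909513
```

View pics/c5.png

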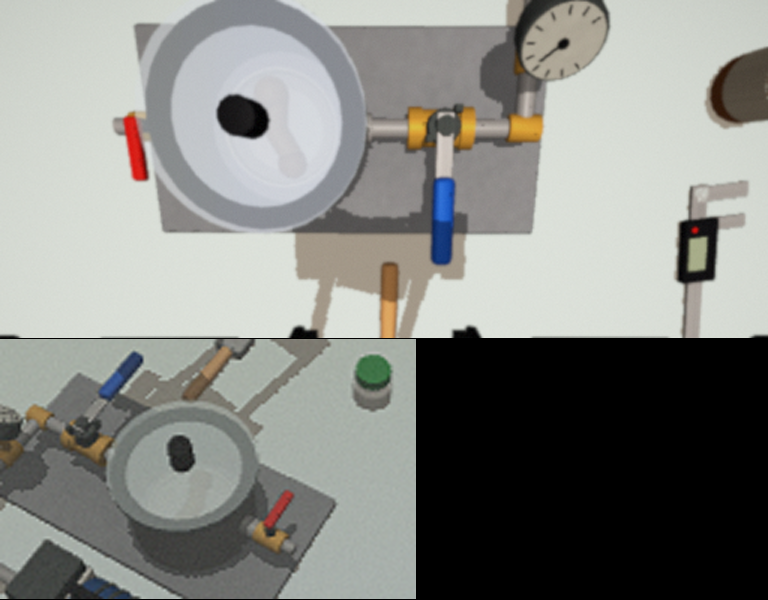

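The crop shows the lid sitting concentrically on the pot, with the red vent shut. The blue grip runs from (443,180) to (441,262), with the stem at (445,125).

```bash
cat > l5.py <<'E'
from tri import *
W5=pickle.load(open('w5.pkl','rb'));i5=cv2.imread('pics/w5.png');s5=cv2.imread('pics/s5.png')
b5=blue(i5,(280,110,310,180));
P=ray(W5,b5,110);u,ss,v=np.linalg.svd(P[:,:2]-P[:,:2].mean(0));d=v[0]*np.sign(-v[0][0])
print('L5',len(b5),P.mean(0).round(1),np.percentile(P[:,0],[.5,99.5]).round(1),'yaw',np.arctan2(-d[1],-d[0]))
o=[(W,b.mean(0)),(W5,b5.mean(0)),(T,bt.mean(0)),(S,bs.mean(0))];print(tri(o))
g=cv2.cvtColor(i5,cv2.COLOR_BGR2GRAY);k=np.argwhere((g<50)[50:105,135:190])[:,::-1]+[135,50]
print('knob',len(k),ray(W5,[k.mean(0)],153))
g=cv2.cvtColor(s5,cv2.COLOR_BGR2GRAY);k5=np.argwhere((g<60)[205:224,190:208])[:,::-1]+[190,205];print('knob s',len(k5),tri([(W5,k.mean(0)),(S,k5.mean(0))]))
E
python3 l5.py|grep -A4 L5
```

```text
L5 740 [ 517.3 -120.5  110. ] [480.2 551.2] yaw -0.07481367160064527
(array([ 515.3, -121.2,  103. ]), [[-0.23, 0.7], [-0.1, 1.03], [0.61, -0.52], [0.41, 0.48]])
knob 691 [[607.05700814  21.9482864  153.        ]]
knob s 102 (array([607. ,  21.5, 154.2]), [[0.05, -0.07], [0.03, -0.01]])
```

Converted, 178 mm / 500 = 0.356, 17.5 mm / 500 = 0.035.

send_rows:
  fingers: [0.6,0.6,0.6,0.6,0.6,0.6,0.6,0.6,0.6,0.6]
  xyz:
    - [0.008,0.024,0.03]
    - [0.018,0.052,0.09]
    - [0.028,0.08,0.16]
    - [0.034,0.096,0.23]
    - [0.035,0.1,0.29]
    - [0.035,0.1,0.33]
    - [0.035,0.1,0.35]
    - [0.035,0.1,0.356]
    - [0.035,0.1,0.356]
    - [0.035,0.1,0.356]
  twist:
    - [0,0,0]
    - [0,0,0]
    - [0,0,0]
    - [0,0,0]
    - [0,0,0]
    - [0,0,0]
    - [0,0,0]
    - [0,0,0]
    - [0,0,0]
    - [0,0,0]

```text
time_s: 14.65
tool_pos: [514.5, -121.4, 152.4]
orientation: [3.141, -0.002, -0.077]
contact_force: [0.6, -0.2, 0.4]
opening: 52.5
finger_force: 0.0
```

send_rows:
  fingers: [0.6,0.6]
  xyz:
    - [0,0,0]
    - [0,0,0]
  twist:
    - [0,0,0]
    - [0,0,0]

```text
time_s: 14.82
tool_pos: [514.6, -121.7, 152.8]
orientation: [3.141, -0.003, -0.077]
contact_force: [-0.4, 0.0, -0.1]
opening: 52.5
finger_force: 0.0
```

Converted, 57 mm / 500 = 0.114, 56 mm / 500 = 0.112.

send_rows:
  fingers: [0.6,0.6,0.6,0.6,0.6,0.6,0.6,0.6,0.6]
  xyz:
    - [0,0,0.012]
    - [0,0,0.032]
    - [0,0,0.056]
    - [0,0,0.08]
    - [0,0,0.1]
    - [0,0,0.112]
    - [0,0,0.114]
    - [0,0,0.114]
    - [0,0,0.114]
  twist:
    - [0,0,0]
    - [0,0,0]
    - [0,0,0]
    - [0,0,0]
    - [0,0,0]
    - [0,0,0]
    - [0,0,0]
    - [0,0,0]
    - [0,0,0]

```text
time_s: 15.57
tool_pos: [513.7, -121.5, 94.2]
orientation: [3.142, -0.0, -0.077]
contact_force: [-0.6, -0.5, -0.2]
opening: 51.7
finger_force: 0.0
```

send_rows:
  fingers: [0.4,0.3,0.2,0.1,0.05,0.05,0.05,0.05,0.05,0.05]
  xyz:
    - [0,0,0]
    - [0,0,0]
    - [0,0,0]
    - [0,0,0]
    - [0,0,0]
    - [0,0,0]
    - [0,0,0]
    - [0,0,0]
    - [0,0,0]
    - [0,0,0]
  twist:
    - [0,0,0]
    - [0,0,0]
    - [0,0,0]
    - [0,0,0]
    - [0,0,0]
    - [0,0,0]
    - [0,0,0]
    - [0,0,0]
    - [0,0,0]
    - [0,0,0]
  grip_force: 25

```text
time_s: 16.4
tool_pos: [513.4, -120.9, 94.1]
orientation: [-3.141, 0.0, -0.077]
contact_force: [-0.7, 3.6, 2.2]
opening: 17.5
finger_force: 25.0
```

The lever is gripped at 17.5 mm opening. I swing the first 45° about the pivot.

Converted, 56.6 mm / 500 = 0.1132, 51.4 mm / 500 = 0.1028, -45 degrees / 60 = -0.75.

send_rows:
  fingers: [0.05,0.05,0.05,0.05,0.05,0.05,0.05,0.05,0.05,0.05]
  xyz:
    - [0.0006,0.014,0]
    - [0.0024,0.0278,0]
    - [0.0054,0.0414,0]
    - [0.0096,0.0548,0]
    - [0.015,0.0676,0]
    - [0.0214,0.08,0]
    - [0.029,0.0918,0]
    - [0.0374,0.1028,0]
    - [0.0468,0.1132,0]
    - [0.0468,0.1132,0]
  twist:
    - [0,0,-0.0833]
    - [0,0,-0.1667]
    - [0,0,-0.25]
    - [0,0,-0.3333]
    - [0,0,-0.4167]
    - [0,0,-0.5]
    - [0,0,-0.5833]
    - [0,0,-0.6667]
    - [0,0,-0.75]
    - [0,0,-0.75]
  grip_force: 25

```text
time_s: 17.23
tool_pos: [533.0, -179.7, 94.1]
orientation: [-3.141, -0.001, 0.711]
contact_force: [-0.7, 5.9, 5.6]
opening: 17.6
finger_force: 25.0
```

send_rows:
  fingers: [0.05,0.05]
  xyz:
    - [0,0,0]
    - [0,0,0]
  twist:
    - [0,0,0]
    - [0,0,0]

```text
time_s: 17.4
tool_pos: [532.6, -179.2, 94.1]
orientation: [-3.141, -0.001, 0.706]
contact_force: [1.6, 5.0, 2.2]
opening: 17.8
finger_force: 25.0
```

Converted, 49.3 mm / 500 = 0.0986, 45.9 mm / 500 = 0.0918, -38 degrees / 60 = -0.6333.

send_rows:
  fingers: [0.05,0.05,0.05,0.05,0.05,0.05,0.05,0.05,0.05]
  xyz:
    - [0.0006,0.014,0]
    - [0.0024,0.0278,0]
    - [0.0054,0.0414,0]
    - [0.0096,0.0548,0]
    - [0.015,0.0676,0]
    - [0.0214,0.08,0]
    - [0.029,0.0918,0]
    - [0.034,0.0986,0]
    - [0.034,0.0986,0]
  twist:
    - [0,0,-0.0833]
    - [0,0,-0.1667]
    - [0,0,-0.25]
    - [0,0,-0.3333]
    - [0,0,-0.4167]
    - [0,0,-0.5]
    - [0,0,-0.5833]
    - [0,0,-0.6333]
    - [0,0,-0.6333]

```text
time_s: 18.15
tool_pos: [577.7, -205.8, 94.1]
orientation: [-3.141, -0.0, 1.372]
contact_force: [-1.1, 5.2, 5.2]
opening: 17.9
finger_force: 25.0
```

Converted, 9.7 mm / 500 = 0.0194, 8.4 mm / 500 = 0.0168, -7 degrees / 60 = -0.1167.

send_rows:
  fingers: [0.05,0.05,0.05,0.05,0.05]
  xyz:
    - [0.0004,0.0056,0]
    - [0.0008,0.0112,0]
    - [0.0012,0.0168,0]
    - [0.0014,0.0194,0]
    - [0.0014,0.0194,0]
  twist:
    - [0,0,-0.0333]
    - [0,0,-0.0667]
    - [0,0,-0.1]
    - [0,0,-0.1167]
    - [0,0,-0.1167]

```text
time_s: 18.57
tool_pos: [587.0, -207.1, 94.1]
orientation: [3.141, -0.0, 1.492]
contact_force: [0.2, 3.4, 4.3]
opening: 18.0
finger_force: 25.1
```

Converted, 2.8 mm / 500 = 0.0056, 2 mm / 500 = 0.004, -2 degrees / 60 = -0.0333.

send_rows:
  fingers: [0.05,0.05,0.05,0.05]
  xyz:
    - [0,0.002,0]
    - [0.0002,0.004,0]
    - [0.0002,0.0056,0]
    - [0.0002,0.0056,0]
  twist:
    - [0,0,-0.0117]
    - [0,0,-0.0233]
    - [0,0,-0.0333]
    - [0,0,-0.0333]

```text
time_s: 18.9
tool_pos: [587.7, -207.0, 94.0]
orientation: [-3.137, -0.001, 1.527]
contact_force: [-8.2, 4.2, 9.2]
opening: 17.9
finger_force: 25.7
```

Run:
```python
from h import *
import pickle
st=manip.read_state();W=optics.camera_info('wrist');a=snap('wrist','pics/w6.png');s=snap('scene','pics/s6.png');print({k:np.round(v,2) for k,v in st.items()})
pickle.dump(W,open('w6.pkl','wb'))
b=cv2.resize(s[150:270,90:290,::-1],(433,260),interpolation=2)
o=np.zeros((600,768,3),np.uint8);o[:338]=cv2.resize(a[0:225,:,::-1],(768,338),interpolation=2);o[339:599,:433]=b
cv2.imwrite('pics/c6.png',o)
```

```text
{'time_s': np.float64(18.9), 'joint_positions': array([-0.46,  0.34,  1.64, -0.  ,  1.17, -0.42]), 'joint_vel': array([-0.  , -0.  ,  0.  ,  0.  , -0.  ,  0.01]), 'joint_efforts': array([ -0.44, -47.87, -36.85,  -0.43,  -3.15,  -0.82]), 'tool_pos': array([ 587.67, -207.03,   94.04]), 'orientation': array([-3.14, -0.  ,  1.53]), 'contact_force': array([-8.24,  4.16,  9.22]), 'torque': array([ 0.83,  1.36, -0.67]), 'finger_force': np.float64(25.69), 'opening': np.float64(17.86)}
```

View pics/c6.png

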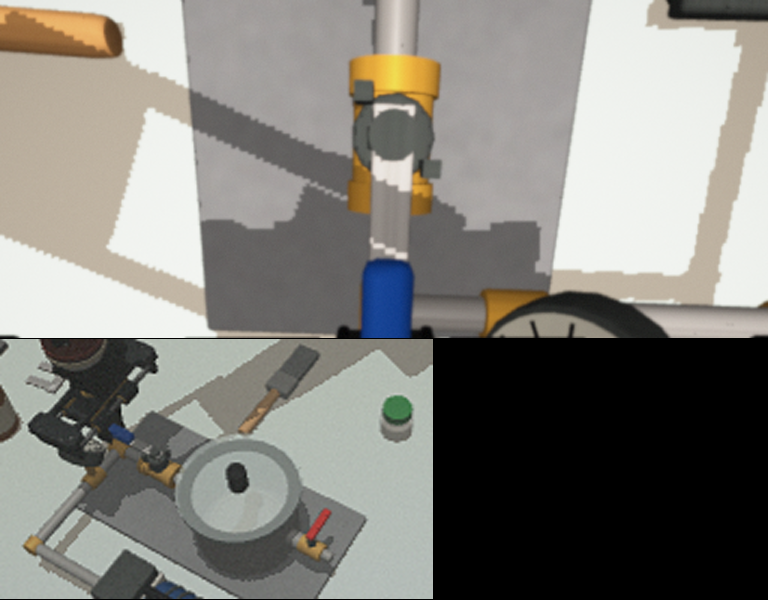

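The image shows the blue lever along the pipe at its stop. The tool moved only 0.7 mm of the 2.8 mm commanded, with an 8 N reaction plus 0.67 N·m, well above the spring's 0.45 N·m. The moments are consistent with no touch on the gauge. The lid is seated and the red lever shut. I hold briefly and hand in.

Converted, 0.5 mm / 500 = 0.001.

send_rows:
  fingers: [0.05,0.05,0.05,0.05,0.05,0.05]
  xyz:
    - [0,0.001,0]
    - [0,0.001,0]
    - [0,0.001,0]
    - [0,0.001,0]
    - [0,0.001,0]
    - [0,0.001,0]
  twist:
    - [0,0,0]
    - [0,0,0]
    - [0,0,0]
    - [0,0,0]
    - [0,0,0]
    - [0,0,0]

```text
time_s: 19.5
tool_pos: [587.7, -207.0, 94.0]
orientation: [-3.136, -0.001, 1.527]
contact_force: [-10.8, 6.3, 10.1]
opening: 18.1
finger_force: 25.7
```

```bash
python3 -c "
from rig import ticket
print(ticket.sign_off())"
```

```text
the job is handed in; nothing more can be done
None
```

The job is handed in at about 19.5 s: the small lid sits flat on the pot and was released before the valve was touched, the gripper is still holding the blue lever against its open stop, the red vent is shut, and nothing else was moved.

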